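Start and screw home the orange jar cap

ROBOT

A 6-joint arm with a two-finger parallel gripper is mounted at the origin on a cart in front of the work surface, level with it; the furniture and walls round the work are solid. World frame = base frame: x ahead of the robot, y to its left, z up, the work surface at z = 0. Lengths are in mm, angles in rad, forces in N, time in s.
With the tool pointing down it reaches from about 300 to 750 mm from the base axis. Payload 8.5 kg.
Tool frame: the origin (TCP) lies midway between the tips of the shut fingers; the grasp point (between the pads) lies 19 mm behind it; x points along the fingers, z is the direction in which the jaws open and shut, and the axes are right-handed (so a half turn about x gives the same grasp; the last joint's range is limited). The gripper opens to 88 mm and grips with 3 to 60 N. Pads are 18 mm wide; open, the fingers measure 123 mm over their backs; the gripper's body (75 mm by 187 mm) begins 45 mm behind the grasp point.
Start: joints at [-1.499, 0.381, 1.297, -0, 1.464, -0.215], TCP at [155.581, -527.518, 238.748] pointing down, gripper open.
Joint ranges: [-3.11, 3.11], [-0.89, 2.33], [0.22, 2.48], [-1.42, 4.56], [0.17, 2.85], [-2.88, 2.88]. Speed limits (rad/s): [2.39, 2.39, 3.14, 3.14, 3.14, 3.14].

INTERFACE

Orientations are given as [roll, pitch, yaw] about the fixed x, y, z axes, in that order (R = Rz(yaw) Ry(pitch) Rx(roll)).
In Python, from cell import arm gives the robot as it stands. The module is installed in compiled form; this text tells all that it offers.
- The arm moves only by the tool arm_command, never from a script. Its argument "moves" is text: rows parted by semicolons, each of 7 numbers parted by spaces: the turn, a rotation vector about the tool's x, y, z in degrees, then the shift along the tool's x, y, z in cm, then the opening, from 0 (shut) to 1 (fully open). In form: wx wy wz x y z grip; .... A call has 1 to 12 rows; each row shifts and turns the pose as measured when the row begins, along the tool's axes as they then stand; what a row does not reach is not made up. A row lasts 1/8 s, in which the tool goes at most 62.5 mm and 10.7 degrees, less where a joint would pass 70% of its speed; a pose out of reach is approached as far as the arm can. A call with a gripper value outside its range is refused whole. The fingers move at their own pace and stop on an object; the grip force is fixed at half the most. Time passes only in rows, so rows that do not move let the fingers close. It gives the time, the measured TCP pose, the force and the opening at its end, in the units of the state.
- arm.read_state(): the state, without advancing time (a new reading comes with each control period).
- arm.camera(name): name is "scene" or "top" or "wrist"; returns (picture, depth): 480x640x3 uint8, blue, green, red; 480x640 float32, mm along the optical axis (not along the pixel's ray), 0 where there is no reading.
- arm.calibration(name): a dict with "fx", "fy", "cx", "cy" (pixels), "R" (3x3) and "t" (3): a world point X has camera coordinates R X + t. Camera axes: x right, y down, z forward; pixel columns grow to the right and rows downward; lengths in mm; the calibration is good to about 2 mm. A picture is of the moment at which its call begins: read the wrist's pose just before it. calibration takes no time and is no camera call; for the wrist camera it gives the pose at the moment of the call.
- arm.close_job(): hands the job in, once; it reports no verdict.
Trained networks look in the newest picture that a camera, given by its name, has taken for a name from the list of things; names that differ only in an ending like _2 or _b are one class to them, and where a whole thing is asked for, a point or a joint stands for the part that bears it (a point fixed in the world has none). Each returns a list of dicts, best first, with "conf" (0 to 1); they miss things now and then, are a little off and sometimes report something else, mostly with a low value. They report only what shows in the picture. A call takes as long as a camera call. They do not tell look-alikes from the thing itself.
- arm.silhouettes(camera, target): "mask" (480x640 bool, what is visible of it) and "bbox" ([left, top, width, height] in pixels, round what is visible of it).
The state is a dict: "time": time; "q": joint angles; "joint_velocities": joint speeds; "joint_torque": joint torques, N m; "eef_pos": TCP position; "tcp_rot": TCP orientation; "contact_force": force on the tool from outside, world axes, zero at the start; "ft_torque": the same for the moment, N m; "width": opening from 0.0 (shut) to 1.0 (fully open).
Only numpy, scipy, OpenCV 4.12 (cv2) and the standard library are available. Lean on these libraries where they do the work, as an engineer would, in place of code of your own. Each camera call takes 0.05 s, during which the arm holds its last target. There are 200 camera calls.

TASK

The orange cap on its sample jar was put on off its thread and is riding high. Turn it backward (counter-clockwise seen from above) until its thread start drops in, when its bar lines up with the two black marks on the jar, then screw it forward (clockwise) until it is fully home, and let go. Leave the jar with the blue cap alone.

Things in the scene. Friction and masses are not known exactly. Their poses are not given: they have to be found in the camera images.
- orange_cap_bar (a point): Centre of the thumb bar of the loose orange cap, on the cap's axis. Bar 56 x 14 mm, 26 mm high above the cap's roof; this point is 13 mm above the roof, 13 mm below the bar's top. x along the bar, y across it (grip here, 14 mm), z up. Cap 65 mm across, skirt with roof 18 mm high, 60 g; a plug centres it on the neck. Its two lugs lie under the bar's ends: a half turn makes no difference.
- orange_jar: White jar under the orange cap, 80 mm wide, shoulder 63 mm high, on a 100 mm dark round foot clamped to the table (cannot move). Origin: centre of its underside. x runs through the two black marks on the shoulder's edge (at +x and -x), z up. At the start the bar stands 38 to 58 degrees clockwise (from above) of the marks and the cap is 13 mm too high. With the bar within 15 degrees of the marks the cap can drop 8 mm.
- orange_jar_collar (a point): Point on the jar's axis 80 mm above the table, the top of its thread; axes as the jar's. The cap's bar centre starts 31 mm above it and ends 18 mm above it. After the 8 mm drop, turning clockwise keeps the height up to 20 degrees from the marks, then sinks 5 mm evenly to 65 degrees; a stop ends it at 88. Friction holds the thread. A gripped cap sinks only if the gripper goes down with it or lets it slide.
- blue_jar: The other jar, the same but with a blue cap that is already home; clamped to the table, to be left alone. Origin at the centre of its underside on the table; its bar's top is 111 mm above the table.
Not all that is in view belongs to the job. What is meant by the part that bears orange_cap_bar is not yellow, and is the larger of those in its own colour.

How it is judged:
By the outcome, as a careful person would: the job done as asked, in the order asked, and still so for the second after the job is handed in, with the robot touching nothing.
It also fails if it takes over 35 s, if anything falls off the work surface, if the arm or the gripper's body presses on something with over 40 N, if the wrist force passes 120 N, or if a joint passes its speed limit or range.

## Working session

There is one attempt and no reset: what is moved stays moved. The work goes in short steps, Python scripts to look and compute and a tool call to move; the robot and the scene stay as the last step left them, time stands still between calls to the robot, and variables do not carry over. Pictures are saved under pics/ and viewed, about 8 in all and at most 12, crops included, and the job is handed in when it is done.

Besides the shell and the picture viewer there is one more tool, called after "Emit:" as name(argument=value, ...) on one line, values as JSON. arm_command: Moves the arm, as the interface text tells. Its arguments: {"type":"object","properties":{"moves":{"type":"string"}},"required":["moves"]}

```bash
mkdir -p pics
cat > h.py <<'E'
from cell import arm
import numpy as np, cv2
def world(name,u,v,d,K=None):
    K=K or arm.calibration(name)
    u=np.asarray(u,float);v=np.asarray(v,float);d=np.asarray(d,float)
    c=np.stack([(u-K["cx"])/K["fx"]*d,(v-K["cy"])/K["fy"]*d,d],-1)
    return (c-np.asarray(K["t"]))@np.asarray(K["R"])
E
python3 - <<'E'
from h import *
s=arm.read_state();print(s)
a=[]
for n in ("top","scene"):
    p,d=arm.camera(n);cv2.imwrite(f"pics/{n}0.png",p);np.save(f"{n}0.npy",d)
    for t in ("orange_cap_bar","orange_jar","blue_jar"):
        for r in arm.silhouettes(n,t):
            v,u=np.nonzero(r["mask"]&(d>0))
            print(n,t,round(r["conf"],2),r["bbox"],np.median(world(n,u,v,d[v,u]),0).round())
E
```

```text
{'time': 0.0, 'q': array([-1.49927559e+00,  3.81191835e-01,  1.29824933e+00,  1.97260888e-06,
        1.46359341e+00, -2.15317135e-01]), 'joint_velocities': array([ 0.00075365, -0.00022718, -0.0001003 ,  0.00019614,  0.00093372,
       -0.00030471]), 'joint_torque': array([ 1.02491915e-03, -4.37924409e+01, -2.24551982e+01,  7.14346580e-02,
        3.52976017e-02, -1.15423459e-04]), 'eef_pos': array([ 155.57531351, -527.24891987,  238.14386029]), 'tcp_rot': array([2.92491554, 1.56935441, 1.64095688]), 'contact_force': array([ 0.27939724,  0.30770215, -0.3059968 ]), 'ft_torque': array([ 0.02542471, -0.00770856,  0.00166364]), 'width': 0.9998975034084165}
top orange_cap_bar 0.93 [300.4, 269.4, 40.2, 37.9] [351.   5.  25.]
top orange_cap_bar 0.74 [363.6, 167.9, 49.6, 45.6] [500. -89.  99.]
top orange_cap_bar 0.56 [373.5, 257.8, 29.0, 29.5] [ 379. -103.   18.]
top orange_jar 0.64 [352.5, 159.9, 57.8, 68.6] [479. -72.  37.]
top blue_jar 0.73 [222.3, 191.9, 67.3, 60.7] [447.  99.  66.]
scene orange_cap_bar 0.89 [334.1, 295.2, 39.0, 27.3] [335.  30.  19.]
scene orange_cap_bar 0.57 [340.4, 178.7, 37.8, 37.9] [488. -80.  98.]
scene orange_cap_bar 0.57 [327.8, 215.5, 26.1, 44.6] [498. -54.  52.]
scene orange_jar 0.56 [327.5, 212.8, 26.4, 47.8] [499. -54.  51.]
```

View pics/top0.png

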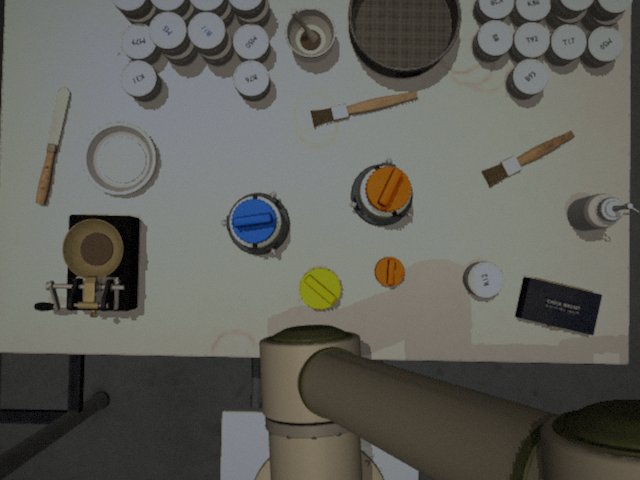

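View pics/scene0.png

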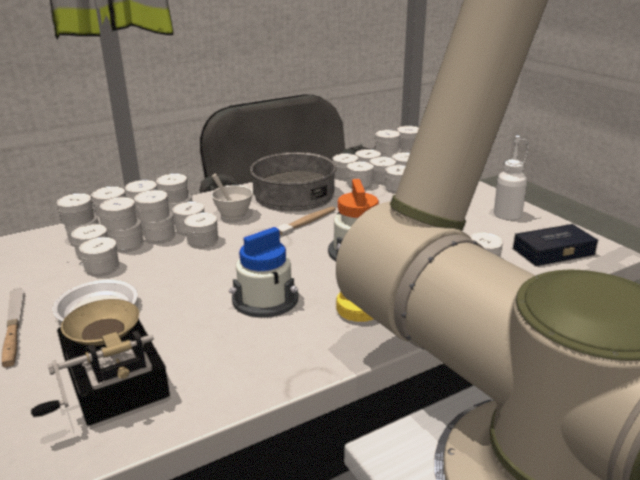

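The top picture shows three candidates: the large orange cap on a jar (388,188), a small orange one on the table (389,271) and a yellow one (320,288). The large orange one on the jar fits, being not yellow and the larger of its colour. The blue jar is at (257,222). The scene view agrees: the orange cap is at (357,205), partly hidden by the arm.

Run:
```python
from h import *
d=np.load("top0.npy");p=cv2.imread("pics/top0.png")
c=p[150:240,340:440];c=cv2.convertScaleAbs(cv2.resize(c,None,fx=6,fy=6,interpolation=cv2.INTER_CUBIC),alpha=1.6);cv2.imwrite("pics/crop.png",c)
v,u=np.mgrid[150:240,340:440];v=v.ravel();u=u.ravel();W=world("top",u,v,d[v,u])
z=W[:,2];print(np.histogram(z,bins=range(-5,140,5)))
for lo,hi in((116,132),(92,103)):
    m=(z>lo)&(z<hi);P=W[m];print(lo,m.sum(),P.mean(0).round(1),np.ptp(P,0).round())
    e,V=np.linalg.eigh(np.cov(P[:,:2].T));print(np.sqrt(e*12),np.degrees(np.arctan2(*V[::-1,1])))
```

```text
(array([3172, 2702,  325,  250,   17,   25,    7,   54,   70,  137,   34,
         13,   57,  409,   47,    0,    4,   11,   16,   73, 1015,  101,
         14,    7,   25,  287,   76,    0]), array([ -5,   0,   5,  10,  15,  20,  25,  30,  35,  40,  45,  50,  55,
        60,  65,  70,  75,  80,  85,  90,  95, 100, 105, 110, 115, 120,
       125, 130, 135]))
116 384 [501.3 -91.4 123.3] [53. 32. 12.]
[14.01567013 55.71477176] 155.18333894731254
92 1174 [500.9 -90.9  97.8] [66. 67. 10.]
[56.46458369 65.84444892] 65.63327701615313
```

View pics/crop.png

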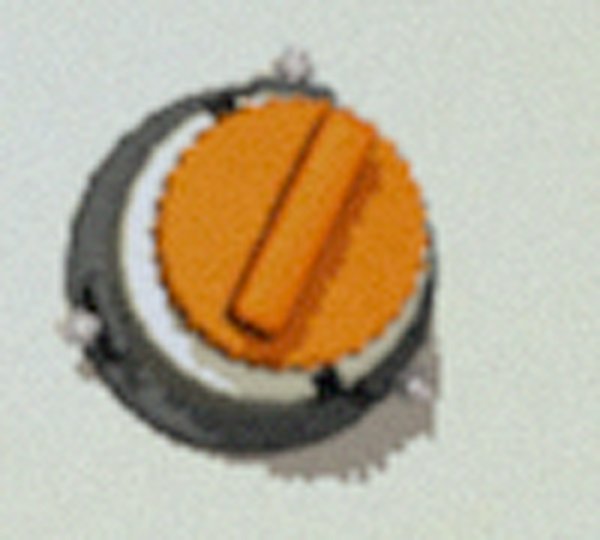

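The crop confirms it: a large orange cap on the white jar, with black marks at crop (222,105) and (328,382), i.e. picture (377,167) and (395,214). Bar heading is about -25° and the marks about +21°, so the bar is about 46° clockwise of them, as described.

```bash
cat >> h.py <<'E'
from scipy.spatial.transform import Rotation as Ro
def tool():
    s=arm.read_state();R=Ro.from_euler("xyz",s["tcp_rot"]).as_matrix()
    return s,R
def plan(target,jawdeg):
    s,R=tool();print("t",round(s["time"],2),"q",s["q"].round(3),"tcp",s["eef_pos"].round(1),"F",s["contact_force"].round(1),"w",round(s["width"],3))
    print("jaw angle",np.degrees(np.arctan2(R[1,2],R[0,2])).round(2),"toolx",R[:,0].round(3))
    print("shift tool cm",(R.T@(np.array(target)-s["eef_pos"])/10).round(2))
    a=np.radians(jawdeg);x=np.array([0,0,-1.]);z=np.array([np.cos(a),np.sin(a),0]);G=np.c_[x,np.cross(z,x),z]
    print("rotvec tool deg",Ro.from_matrix(R.T@G).as_rotvec(degrees=True).round(2))
E
python3 - <<'E'
from h import *
d=np.load("top0.npy")
for u,v in((377,167),(394.7,213.7)):
    print(world("top",u,v,1.0*d[int(round(v)),int(round(u))]))
for a in (65,-115): plan([501,-91,220],a)
E
```

```text
[538.71933751 -77.69405918  63.06283593]
[ 467.86302428 -105.64588882   65.13388015]
t 0.4 q [-1.499  0.381  1.297 -0.     1.464 -0.215] tcp [ 155.6 -527.5  238.6] F [-0.   0.3  0.1] w 1.001
jaw angle -73.57 toolx [-0.  0. -1.]
shift tool cm [  1.87  45.48 -32.1 ]
rotvec tool deg [-1.3857e+02 -0.0000e+00 -2.0000e-02]
t 0.4 q [-1.499  0.381  1.297 -0.     1.464 -0.215] tcp [ 155.6 -527.5  238.6] F [-0.   0.3  0.1] w 1.001
jaw angle -73.57 toolx [-0.  0. -1.]
shift tool cm [  1.87  45.48 -32.1 ]
rotvec tool deg [ 4.143e+01 -1.000e-02  0.000e+00]
```

Emit:
arm_command(moves="0 0 0 0 4.5 -3.2 1;0 0 0 0 4.5 -3.2 1;0 0 0 0 4.5 -3.2 1;0 0 0 0 4.5 -3.2 1;0 0 0 0 4.5 -3.2 1;0 0 0 0 4.5 -3.2 1;0 0 0 0 4.5 -3.2 1;0 0 0 0 4.5 -3.2 1;10 0 0 0 0 0 1;10 0 0 0 0 0 1;10 0 0 0 0 0 1;10 0 0 0 0 0 1")

```text
time: 1.9
eef_pos: [437.0, -168.5, 238.8]
tcp_rot: [1.467, 1.568, -0.535]
contact_force: [0.9, -0.8, 0.6]
width: 1.0
```

Run:
```python
from h import *
plan([501.5,-91.5,200],-115)
```

```text
t 1.9 q [-0.622  0.236  1.513  0.     1.39   1.381] tcp [ 437.  -168.5  238.8] F [ 0.9 -0.8  0.6] w 1.0
jaw angle -114.75 toolx [ 0.003 -0.002 -1.   ]
shift tool cm [ 3.89  2.62 -9.7 ]
rotvec tool deg [ 0.25  0.02 -0.17]
```

Emit:
arm_command(moves="0 0 0 1.2 1.3 -4.8 1;0 0 0 1.2 1.3 -4.8 1;0 0 0 0 0 0 1")

```text
time: 2.28
eef_pos: [502.8, -91.1, 214.5]
tcp_rot: [1.406, 1.566, -0.602]
contact_force: [0.2, 0.6, 0.1]
width: 1.0
```

Run:
```python
from h import *
plan([501.5,-91.5,150],-115)
K=arm.calibration("wrist");p,d=arm.camera("wrist")
cv2.imwrite("pics/w1.png",p)
v,u=np.mgrid[0:480,0:640];v=v.ravel();u=u.ravel();W=world("wrist",u,v,d[v,u],K);z=W[:,2]
near=(np.hypot(W[:,0]-501,W[:,1]+91)<45)&(d[v,u]>0)
for lo,hi in((116,135),(90,105)):
    m=near&(z>lo)&(z<hi);P=W[m]
    if m.sum()<20: print("few");continue
    r=cv2.minAreaRect(P[:,:2].astype(np.float32));e,V=np.linalg.eigh(np.cov(P[:,:2].T))
    print(lo,m.sum(),np.median(P,0).round(1),P.mean(0).round(1),r,np.degrees(np.arctan2(*V[::-1,1])))
```

```text
t 2.27 q [-4.110e-01  3.310e-01  1.449e+00 -1.000e-03  1.358e+00  1.597e+00] tcp [502.8 -91.1 214.5] F [0.2 0.6 0.1] w 1.0
jaw angle -115.02 toolx [ 0.004 -0.003 -1.   ]
shift tool cm [ 6.45 -0.13  0.09]
rotvec tool deg [-0.02  0.04 -0.25]
116 1545 [504.8 -91.8 123.6] [504.4 -91.6 123.4] ((502.71978759765625, -90.7337417602539), (14.02656078338623, 55.49617385864258), 65.39214324951172) 155.60964048335742
90 4155 [505.5 -93.6  97.9] [505.4 -91.9  97.8] ((503.5031433105469, -91.26920318603516), (67.55548858642578, 64.8812484741211), 64.993408203125) 65.2035395422317
```

View pics/w1.png

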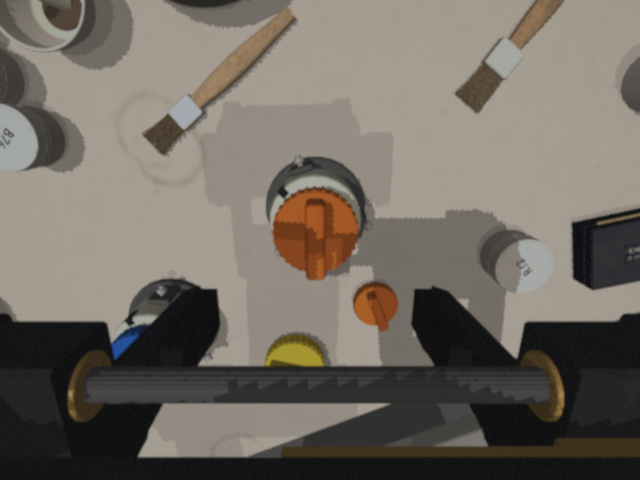

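The wrist view shows the orange bar upright in the picture at (316,238), parallel to the pads and centred between the fingers; the small orange cap at (375,304) is well clear. Measured bar centre is (502.7,-91), top 123.5.

Emit:
arm_command(moves="0 0 0 4 0 0 1;0 0 0 4 0 0 1;0 0 0 2 0 0 1;0 0 0 0 0 0 1")

```text
time: 2.82
eef_pos: [501.8, -96.7, 114.8]
tcp_rot: [1.351, 1.561, -0.661]
contact_force: [0.1, -0.4, 0.8]
width: 0.998
```

Run:
```python
from h import *
plan([502.7,-91.2,101],-114.5)
```

```text
t 2.83 q [-0.421  0.441  1.601 -0.003  1.09   1.592] tcp [501.8 -96.7 114.8] F [ 0.1 -0.4  0.8] w 0.998
jaw angle -115.28 toolx [ 0.008 -0.006 -1.   ]
shift tool cm [ 1.38 -0.17 -0.54]
rotvec tool deg [-0.78  0.13 -0.56]
```

Emit:
arm_command(moves="-0.8 0 -0.6 0.7 -0.2 -0.5 1;0 0 0 0.6 0 0 1;0 0 0 0 0 0 1")

```text
time: 3.2
eef_pos: [502.8, -92.4, 103.5]
tcp_rot: [0.881, 1.567, -1.117]
contact_force: [0.1, -0.3, 0.0]
width: 1.002
```

Run:
```python
from h import *
plan([502.7,-91.2,101],-114.5)
```

```text
t 3.2 q [-0.412  0.459  1.61  -0.003  1.07   1.587] tcp [502.8 -92.4 103.5] F [ 0.1 -0.3  0. ] w 1.002
jaw angle -114.49 toolx [ 0.002 -0.003 -1.   ]
shift tool cm [ 0.25 -0.06 -0.11]
rotvec tool deg [ 0.01  0.13 -0.16]
```

Good; close here (22 mm overlap minus clearance is plenty).

Emit:
arm_command(moves="0 0 0 0.2 0 -0.1 0.6;0 0 0 0 0 0 0;0 0 0 0 0 0 0;0 0 0 0 0 0 0;0 0 0 0 0 0 0;0 0 0 0 0 0 0;0 0 0 0 0 0 0;0 0 0 0 0 0 0")

```text
time: 4.2
eef_pos: [503.6, -91.5, 102.2]
tcp_rot: [1.075, 1.566, -0.923]
contact_force: [0.5, 0.3, -0.3]
width: 0.155
```

Run:
```python
from h import *
plan([502.7,-91.2,101],-114.5)
```

```text
t 4.2 q [-0.41   0.461  1.611 -0.003  1.065  1.589] tcp [503.6 -91.5 102.2] F [ 0.5  0.3 -0.3] w 0.155
jaw angle -114.48 toolx [ 0.003 -0.004 -1.   ]
shift tool cm [ 0.12 -0.09  0.01]
rotvec tool deg [ 0.02  0.13 -0.25]
```

Emit:
arm_command(moves="-9 0 0 0 0 0 0;-9 0 0 0 0 0 0;-9 0 0 0 0 0 0;-9 0 0 0 0 0 0;-8 0 0 0 0 0 0;0 0 0 0 0 0 0")

```text
time: 4.95
eef_pos: [503.5, -91.5, 102.1]
tcp_rot: [0.288, 1.566, -0.919]
contact_force: [-0.1, 0.1, -0.0]
width: 0.157
```

Run:
```python
from h import *
plan([502.7,-91.2,93],-68.5)
```

```text
t 4.95 q [-0.41   0.461  1.611 -0.003  1.065  0.798] tcp [503.5 -91.5 102.1] F [-0.1  0.1 -0. ] w 0.157
jaw angle -69.16 toolx [ 0.003 -0.004 -1.   ]
shift tool cm [ 0.91 -0.07 -0.06]
rotvec tool deg [-0.66  0.26 -0.07]
```

Emit:
arm_command(moves="-0.7 0 0 0.2 0 0 0;0 0 0 0.2 0 0 0;0 0 0 0.2 0 0 0;0 0 0 0.2 0 0 0;0 0 0 0 0 0 0")

```text
time: 5.58
eef_pos: [503.6, -91.0, 94.1]
tcp_rot: [0.468, 1.566, -0.732]
contact_force: [-0.8, 2.6, 2.6]
width: 0.153
```

Run:
```python
from h import *
plan([502.7,-91.2,93],-68.5)
p,d=arm.camera("wrist");cv2.imwrite("pics/w2.png",p)
```

```text
t 5.58 q [-0.41   0.472  1.62  -0.002  1.045  0.791] tcp [503.6 -91.   94.1] F [-0.8  2.6  2.6] w 0.153
jaw angle -68.77 toolx [ 0.003 -0.003 -1.   ]
shift tool cm [ 0.11 -0.09 -0.02]
rotvec tool deg [-0.27  0.23 -0.12]
```

View pics/w2.png

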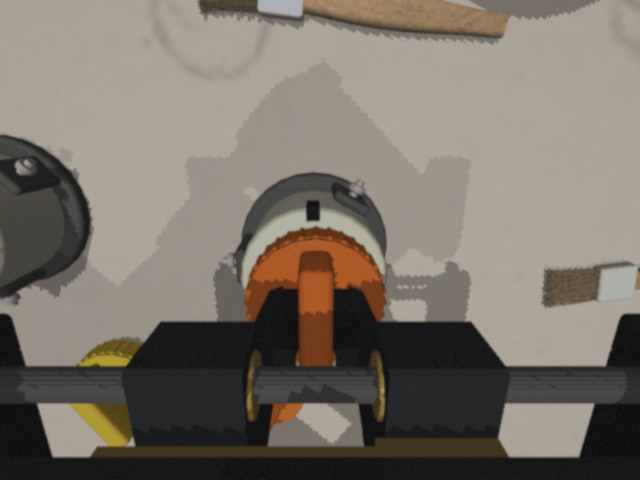

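The wrist view shows the bar (316,300) in line with the black mark (313,210). Check the drop by bar-top height (expected about 116).

```bash
cat >> h.py <<'E'
def heights():
    K=arm.calibration("wrist");p,d=arm.camera("wrist")
    hsv=cv2.cvtColor(p,cv2.COLOR_BGR2HSV);v,u=np.nonzero((hsv[...,0]<13)&(hsv[...,1]>150)&(d>0))
    W=world("wrist",u,v,d[v,u],K);W=W[np.hypot(W[:,0]-503,W[:,1]+91)<40]
    h,b=np.histogram(W[:,2],bins=np.arange(70,130,2));print({int(x):int(n) for x,n in zip(b,h) if n>20})
    return p
E
python3 -c "
from h import *
heights()"
```

```text
{74: 85, 76: 105, 78: 124, 80: 123, 82: 132, 84: 186, 86: 366, 88: 2985, 90: 1756, 92: 50, 94: 76, 96: 52, 98: 66, 100: 61, 102: 61, 104: 62, 106: 64, 108: 67, 110: 80, 112: 350, 114: 2212, 116: 840}
```

The cap has dropped 8 mm (roof about 90, bar top about 116). Now screw it forward.

Emit:
arm_command(moves="9 0 0 0 0 0 0;9 0 0 0 0 0 0;9 0 0 0.08 0 0 0;9 0 0 0.1 0 0 0;9 0 0 0.1 0 0 0;0 0 0 0 0 0 0")

```text
time: 6.42
eef_pos: [504.0, -92.2, 91.2]
tcp_rot: [1.084, 1.564, -0.927]
contact_force: [0.5, 2.1, 2.6]
width: 0.155
```

Run:
```python
from h import *
plan([503.5,-91.2,89],-133.5)
heights()
```

```text
t 6.42 q [-0.411  0.477  1.623 -0.004  1.036  1.603] tcp [504.  -92.2  91.2] F [0.5 2.1 2.6] w 0.155
jaw angle -115.27 toolx [ 0.004 -0.006 -1.   ]
shift tool cm [ 0.21 -0.09 -0.07]
rotvec tool deg [18.23  0.13 -0.38]
{70: 56, 72: 84, 74: 120, 76: 125, 78: 125, 80: 151, 82: 225, 84: 634, 86: 4164, 88: 192, 90: 69, 92: 62, 94: 55, 96: 53, 98: 71, 100: 48, 102: 64, 104: 74, 106: 66, 108: 115, 110: 701, 112: 2587, 114: 60}
```

Emit:
arm_command(moves="9 0 0 0.1 0 0 0;9 0 0 0.1 0 0 0;9 0 0 0 0 0 0;8 0 0 0 0 0 0;0 0 0 0 0 0 0")

```text
time: 7.1
eef_pos: [502.9, -92.9, 91.1]
tcp_rot: [1.292, 1.561, -1.333]
contact_force: [-1.9, 1.3, 1.9]
width: 0.166
```

Run:
```python
from h import *
plan([503.5,-91.2,89],-156.5)
print(arm.read_state()["ft_torque"])
heights()
```

```text
t 7.1 q [-0.411  0.476  1.625 -0.009  1.035  2.218] tcp [502.9 -92.9  91.1] F [-1.9  1.3  1.9] w 0.166
jaw angle -150.37 toolx [ 0.002 -0.009 -1.   ]
shift tool cm [ 0.21 -0.12 -0.13]
rotvec tool deg [ 6.13  0.12 -0.53]
[0.43083211 0.31022964 0.11848028]
{70: 51, 72: 106, 74: 111, 76: 125, 78: 135, 80: 146, 82: 257, 84: 731, 86: 3947, 88: 147, 90: 72, 92: 63, 94: 56, 96: 74, 98: 59, 100: 61, 102: 62, 104: 69, 106: 75, 108: 132, 110: 794, 112: 2418, 114: 40}
```

Run:
```python
from h import *
p=heights();cv2.imwrite("pics/w3.png",p)
plan([503.5,-91.2,89],-156.5)
```

```text
{70: 51, 72: 107, 74: 113, 76: 120, 78: 124, 80: 148, 82: 257, 84: 755, 86: 3928, 88: 127, 90: 68, 92: 64, 94: 63, 96: 53, 98: 66, 100: 68, 102: 62, 104: 72, 106: 70, 108: 137, 110: 804, 112: 2401, 114: 36}
t 7.2 q [-0.411  0.476  1.625 -0.009  1.035  2.217] tcp [502.7 -92.8  91. ] F [-3.5 -0.6  4.1] w 0.159
jaw angle -150.32 toolx [ 0.002 -0.009 -1.   ]
shift tool cm [ 0.2  -0.1  -0.15]
rotvec tool deg [ 6.18  0.15 -0.51]
```

View pics/w3.png

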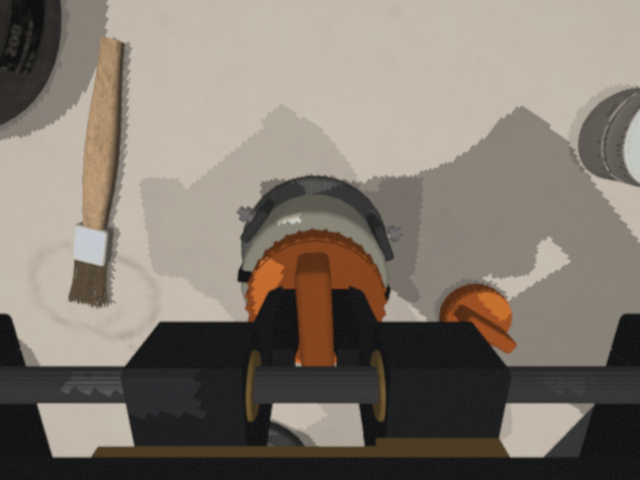

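Marks at (243,277) and (388,300) are now left and right of the bar (315,310), so the cap has turned about 80° with the gripper, but it sits about 2 mm high: the gripper did not go down in that call. Lower it gently.

Emit:
arm_command(moves="0 0 0 0.1 -0.1 0 0;0 0 0 0.1 0 0 0;0 0 0 0.1 0 0 0;0 0 0 0 0 0 0")

```text
time: 7.7
eef_pos: [502.5, -92.5, 91.0]
tcp_rot: [1.451, 1.559, -1.163]
contact_force: [-1.3, 0.2, -2.7]
width: 0.163
```

Run:
```python
from h import *
plan([503.5,-91.2,89],-156.5);print(arm.read_state()["ft_torque"])
heights()
```

```text
t 7.7 q [-0.41   0.475  1.628 -0.009  1.03   2.208] tcp [502.5 -92.5  91. ] F [-1.3  0.2 -2.7] w 0.163
jaw angle -149.76 toolx [ 0.005 -0.011 -1.   ]
shift tool cm [ 0.2  -0.06 -0.15]
rotvec tool deg [ 6.74  0.04 -0.66]
[ 0.23466407  0.24356371 -0.35605141]
{70: 49, 72: 105, 74: 113, 76: 112, 78: 142, 80: 132, 82: 250, 84: 730, 86: 3986, 88: 116, 90: 78, 92: 54, 94: 54, 96: 58, 98: 54, 100: 64, 102: 54, 104: 69, 106: 67, 108: 147, 110: 794, 112: 2428, 114: 55}
```

Emit:
arm_command(moves="0 0 0 0.3 0 0 0;0 0 0 0.3 0 0 0")

```text
time: 8.0
eef_pos: [502.9, -92.9, 90.5]
tcp_rot: [1.597, 1.555, -1.014]
contact_force: [-15.3, 5.9, 40.9]
width: 0.153
```

Run:
```python
from h import *
plan([503.5,-91.2,89],-156.5);print(arm.read_state()["ft_torque"])
heights()
```

```text
t 8.0 q [-0.41   0.475  1.63  -0.01   1.024  2.206] tcp [502.9 -92.9  90.5] F [-15.3   5.9  40.9] w 0.153
jaw angle -149.55 toolx [ 0.008 -0.013 -1.   ]
shift tool cm [ 0.14 -0.12 -0.14]
rotvec tool deg [ 6.94 -0.08 -0.89]
[ 0.84640872  2.52109067 -0.15359414]
{70: 55, 72: 101, 74: 104, 76: 117, 78: 138, 80: 139, 82: 264, 84: 834, 86: 3799, 88: 92, 90: 72, 92: 52, 94: 62, 96: 58, 98: 55, 100: 62, 102: 59, 104: 71, 106: 64, 108: 166, 110: 827, 112: 2374, 114: 33}
```

The push reached 41 N without sinking, so something binds. Let go, back off and look.

Emit:
arm_command(moves="0 0 0 -0.2 0 0 0;0 0 0 0 0 0 0.4;0 0 0 0 0 0 0.4;0 0 0 0 0 0 0.4;0 0 0 -3 0 0 0.6;0 0 0 -4 0 0 0.8;0 0 0 -4 0 0 1;0 0 0 0 0 0 1")

```text
time: 9.05
eef_pos: [502.7, -91.9, 203.9]
tcp_rot: [1.636, 1.554, -0.97]
contact_force: [-0.7, 0.6, -0.7]
width: 0.829
```

```bash
cat >> h.py <<'E'
def look(fn,c=(503,-91)):
    K=arm.calibration("wrist");p,d=arm.camera("wrist");cv2.imwrite(fn,p)
    v,u=np.mgrid[0:480,0:640];v=v.ravel();u=u.ravel();W=world("wrist",u,v,d[v,u],K)
    W=W[(np.hypot(W[:,0]-c[0],W[:,1]-c[1])<45)&(d[v,u]>0)];z=W[:,2]
    for lo,hi in((104,135),(80,95)):
        P=W[(z>lo)&(z<hi)];k=np.median(P[:,2]);P=P[abs(P[:,2]-k)<4]
        A=np.c_[P[:,:2]-P[:,:2].mean(0),np.ones(len(P))];f=np.linalg.lstsq(A,P[:,2],rcond=None)[0]
        print(len(P),"z",k.round(1),"slope",f[:2].round(3),"rect",cv2.minAreaRect(P[:,:2].astype(np.float32)),"dir",np.degrees(np.arctan2(*np.linalg.eigh(np.cov(P[:,:2].T))[1][::-1,1])).round(1))
E
python3 - <<'E'
from h import *
plan([503,-91.2,89],-156.5)
look("pics/w4.png")
E
```

```text
t 9.05 q [-0.409  0.337  1.472 -0.009  1.318  2.199] tcp [502.7 -91.9 203.9] F [-0.7  0.6 -0.7] w 0.829
jaw angle -149.26 toolx [ 0.009 -0.014 -1.   ]
shift tool cm [11.49 -0.24 -0.05]
rotvec tool deg [ 7.24 -0.12 -0.93]
1470 z 112.6 slope [-0.004  0.009] rect ((501.72967529296875, -90.90087890625), (13.905692100524902, 55.124908447265625), 29.482751846313477) dir 119.8
4087 z 86.9 slope [-0.006  0.008] rect ((502.1587219238281, -91.19084167480469), (66.74996948242188, 64.83978271484375), 28.712495803833008) dir -150.0
```

View pics/w4.png

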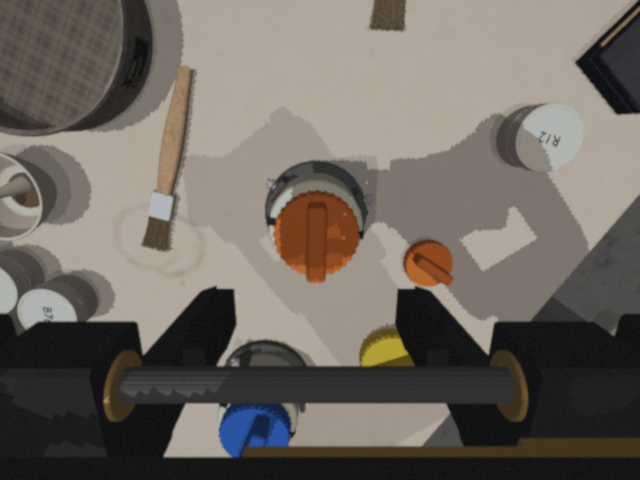

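The wrist view shows the bar at (316,242), 82° past the marks, with cap and bar level; heights are 112.6 and 86.9, so it is 2 mm short of home. My tool had crept about 1° out of plumb, which probably jams the plug. I'll straighten it, regrip, turn back a little and screw on with more down-feed.

Run:
```python
from h import *
plan([502.3,-91.2,92],-150.2)
```

```text
t 9.1 q [-0.409  0.339  1.475 -0.009  1.317  2.199] tcp [502.  -91.6 202.2] F [0.5 0.4 0. ] w 0.876
jaw angle -149.27 toolx [ 0.006 -0.012 -1.   ]
shift tool cm [11.02 -0.17 -0.06]
rotvec tool deg [ 0.93  0.05 -0.78]
```

Emit:
arm_command(moves="1 0 -0.9 0 -0.1 0 1;0 0 0 4 0 0 1;0 0 0 3 0 0 1;0 0 0 0 0 0 1")

```text
time: 9.6
eef_pos: [499.8, -90.1, 126.9]
tcp_rot: [-1.126, 1.56, 2.531]
contact_force: [-0.4, -0.5, 0.4]
width: 0.999
```

Run:
```python
from h import *
plan([502.3,-91.2,91],-150.2)
```

```text
t 9.6 q [-4.130e-01  4.270e-01  1.581e+00  2.000e-03  1.143e+00  2.212e+00] tcp [499.8 -90.1 126.9] F [-0.4 -0.5  0.4] w 0.999
jaw angle -150.44 toolx [-0.008  0.006 -1.   ]
shift tool cm [ 3.59  0.25 -0.18]
rotvec tool deg [-0.24  0.25  0.54]
```

Emit:
arm_command(moves="-0.2 0.2 0.5 1.8 0.2 -0.2 1;0 0 0 1.4 0 0 1;0 0 0 0 0 0 1")

```text
time: 9.98
eef_pos: [503.2, -91.1, 95.3]
tcp_rot: [-0.993, 1.57, 2.667]
contact_force: [0.2, -0.1, 1.0]
width: 1.002
```

Run:
```python
from h import *
plan([502.3,-91.2,91],-150.2)
```

```text
t 9.97 q [-0.411  0.472  1.617  0.     1.053  2.212] tcp [503.2 -91.1  95.3] F [ 0.2 -0.1  1. ] w 1.002
jaw angle -150.3 toolx [-0.  0. -1.]
shift tool cm [ 0.43 -0.04  0.08]
rotvec tool deg [-0.1   0.02  0.02]
```

Emit:
arm_command(moves="0 0 0 0.3 0 0.05 0.6;0 0 0 0 0 0 0;0 0 0 0 0 0 0;0 0 0 0 0 0 0;0 0 0 0 0 0 0;0 0 0 0 0 0 0;0 0 0 0.2 0 0 0;0 0 0 0.2 0 0 0")

```text
time: 10.98
eef_pos: [502.6, -92.4, 90.9]
tcp_rot: [1.211, 1.568, -1.412]
contact_force: [-13.8, -2.0, 28.7]
width: 0.158
```

Run:
```python
from h import *
plan([502.3,-91.2,91],-150.2)
heights()
```

```text
t 10.97 q [-0.413  0.477  1.624 -0.003  1.039  2.211] tcp [502.6 -92.4  90.9] F [-13.8  -2.   28.7] w 0.158
jaw angle -150.26 toolx [ 0.    -0.003 -1.   ]
shift tool cm [-0.01 -0.12 -0.03]
rotvec tool deg [-0.06  0.05 -0.15]
{70: 56, 72: 98, 74: 128, 76: 133, 78: 119, 80: 145, 82: 261, 84: 819, 86: 3914, 88: 134, 90: 72, 92: 66, 94: 45, 96: 65, 98: 60, 100: 66, 102: 57, 104: 72, 106: 67, 108: 136, 110: 814, 112: 2411, 114: 43}
```

Still blocked while plumb, so turn back to about 48° where height and thread agreed, then go forward with stronger down-feed in small steps.

Emit:
arm_command(moves="0 0 0 -0.1 0 0 0;-9 0 0 0 0 0 0;-9 0 0 0 0 0 0;-9 0 0 0 0 0 0;-6 0 0 0 0 0 0;0 0 0 0 0 0 0")

```text
time: 11.78
eef_pos: [502.8, -92.0, 90.8]
tcp_rot: [3.13, 1.568, 1.086]
contact_force: [2.3, 3.0, 1.3]
width: 0.232
```

Run:
```python
from h import *
plan([502.5,-91.2,91],-115.5);print(arm.read_state()["ft_torque"])
heights()
```

```text
t 11.78 q [-0.414  0.477  1.624  0.003  1.04   1.628] tcp [502.8 -92.   90.8] F [2.3 3.  1.3] w 0.232
jaw angle -117.09 toolx [ 0.001  0.002 -1.   ]
shift tool cm [-0.02 -0.06 -0.06]
rotvec tool deg [-1.59 -0.16 -0.  ]
[ 0.48797874 -0.28715605 -0.30882709]
{70: 64, 72: 95, 74: 131, 76: 124, 78: 124, 80: 131, 82: 268, 84: 726, 86: 4092, 88: 183, 90: 111, 92: 119, 94: 100, 96: 124, 98: 108, 100: 119, 102: 118, 104: 124, 106: 146, 108: 173, 110: 791, 112: 2475, 114: 43}
```

Run:
```python
from h import *
K=arm.calibration("wrist");p,d=arm.camera("wrist");cv2.imwrite("pics/w5.png",p)
hsv=cv2.cvtColor(p,cv2.COLOR_BGR2HSV);v,u=np.nonzero((hsv[...,0]<13)&(hsv[...,1]>150)&(d>0))
W=world("wrist",u,v,d[v,u],K);W=W[(np.hypot(W[:,0]-503,W[:,1]+91)<40)&(W[:,2]>110.5)]
print(cv2.minAreaRect(W[:,:2].astype(np.float32)),np.degrees(np.arctan2(*np.linalg.eigh(np.cov(W[:,:2].T))[1][::-1,1])))
```

```text
((506.7408447265625, -96.62877655029297), (35.25283432006836, 44.099273681640625), 1.4898172616958618) 131.15883622588956
```

View pics/w5.png

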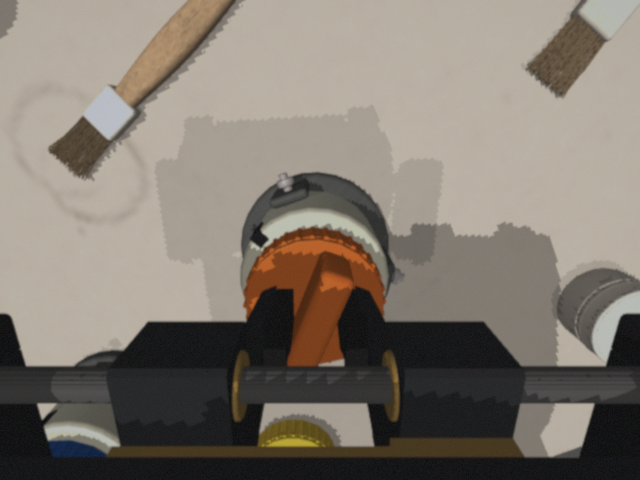

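The bar now stands skewed in the jaws by about 20°: the cap resisted the back turn at roughly 65-70° past the marks. Let go and measure again.

Emit:
arm_command(moves="0 0 0 0 0 0 0.6;0 0 0 0 0 0 0.8;0 0 0 0 0 0 1;0 0 0 -4 0 0 1;0 0 0 -4 0 0 1;0 0 0 -3 0 0 1;0 0 0 0 0 0 1")

```text
time: 12.75
eef_pos: [502.1, -92.4, 203.5]
tcp_rot: [-1.387, 1.569, 2.853]
contact_force: [-0.4, -0.5, 0.1]
width: 0.983
```

Run:
```python
from h import *
plan([502.5,-91.2,91],-115.5)
look("pics/w6.png")
p,d=arm.camera("top")
for n,(u0,v0) in {"orange":(388,190),"blue":(257,222)}.items():
    v,u=np.mgrid[v0-45:v0+45,u0-45:u0+45];v=v.ravel();u=u.ravel();W=world("top",u,v,d[v,u])
    h,b=np.histogram(W[:,2],bins=np.arange(55,130,1));print(n,{int(x):int(k) for x,k in zip(b,h) if k>25})
```

```text
t 12.75 q [-0.414  0.343  1.465 -0.     1.336  1.63 ] tcp [502.1 -92.4 203.5] F [-0.4 -0.5  0.1] w 0.983
jaw angle -117.11 toolx [-0.002  0.001 -1.   ]
shift tool cm [11.25  0.   -0.13]
rotvec tool deg [-1.61  0.02  0.12]
1499 z 112.6 slope [-0.025 -0.009] rect ((501.9900817871094, -90.75697326660156), (14.133440971374512, 55.426788330078125), 43.644012451171875) dir 133.6
3970 z 86.9 slope [-0.006  0.006] rect ((501.98876953125, -90.81798553466797), (66.91717529296875, 66.27745056152344), 47.872596740722656) dir 45.9
orange {84: 37, 85: 85, 86: 115, 87: 129, 88: 75, 89: 47, 111: 46, 112: 37, 113: 34, 114: 32}
blue {59: 41, 60: 73, 61: 117, 62: 116, 63: 93, 64: 73, 65: 28, 81: 63, 82: 117, 83: 241, 84: 271, 85: 238, 86: 124, 87: 55, 108: 50, 109: 85, 110: 87, 111: 64, 112: 33}
```

Readings against the blue cap, which is home: roof 84.3, top 110. Orange is at 86.5 and 112.3, so still 2 mm high, 68° past the marks. To tell whether the cap or the gripper is being blocked, I'll press the bar's top lightly with shut fingers.

Emit:
arm_command(moves="0 0 0 3 0 -0.1 0;0 0 0 3 0 0 0;0 0 0 1.2 0 0 0;0 0 0 0.6 0 0 0;0 0 0 0 0 0 0")

```text
time: 13.48
eef_pos: [499.5, -90.5, 117.3]
tcp_rot: [-1.468, 1.557, 2.771]
contact_force: [-0.1, -0.7, 0.3]
width: 0.46
```

Run:
```python
from h import *
plan([502.,-91,113],-115.5)
```

```text
t 13.47 q [-4.130e-01  4.410e-01  1.592e+00 -1.000e-03  1.122e+00  1.632e+00] tcp [499.5 -90.5 117.3] F [-0.1 -0.7  0.3] w 0.46
jaw angle -117.13 toolx [-0.012  0.005 -1.   ]
shift tool cm [ 0.43  0.25 -0.07]
rotvec tool deg [-1.63  0.07  0.77]
```

Emit:
arm_command(moves="0 0 0.8 0 0.2 -0.1 0;0 0 0 0 0 0 0;0 0 0 0 0 0 0;0 0 0 0 0 0 0;0 0 0 0.3 0 0 0;0 0 0 0.2 0 0 0;0 0 0 0.2 0 0 0;0 0 0 0.2 0 0 0")

```text
time: 14.48
eef_pos: [503.1, -90.9, 113.2]
tcp_rot: [1.437, 1.562, -0.607]
contact_force: [-9.4, 2.4, 29.1]
width: 0.005
```

Run:
```python
from h import *
plan([502.,-91,113],-115.5)
heights()
```

```text
t 14.47 q [-0.41   0.444  1.601 -0.002  1.088  1.635] tcp [503.1 -90.9 113.2] F [-9.4  2.4 29.1] w 0.005
jaw angle -117.1 toolx [ 0.007 -0.005 -1.   ]
shift tool cm [ 0.02 -0.1   0.06]
rotvec tool deg [-1.6   0.07 -0.48]
{72: 64, 74: 76, 76: 78, 78: 90, 80: 98, 82: 184, 84: 723, 86: 4863, 88: 190, 90: 48, 92: 58, 94: 53, 96: 55, 98: 59, 100: 50, 102: 58, 104: 58, 106: 61, 108: 84, 110: 357, 112: 789, 120: 25, 122: 37, 124: 26}
```

The cap itself is what resists (29 N at bar top, no sinking). Next: regrip square at the present bar angle and drive on toward the stop.

Emit:
arm_command(moves="0 0 -0.5 -2 0 0 0.5;9 0 0 -1 0 0 1;9 0 0 0 0 0 1;0 0 0 0 0 0 1;0 0 0 0 0 0 1")

```text
time: 15.15
eef_pos: [502.8, -90.7, 144.2]
tcp_rot: [0.044, 1.57, -2.318]
contact_force: [-0.1, -0.3, 0.0]
width: 0.55
```

Run:
```python
from h import *
plan([502.5,-91,91],-136.4)
look("pics/w7.png")
```

```text
t 15.15 q [-4.100e-01  4.070e-01  1.556e+00 -1.000e-03  1.180e+00  1.953e+00] tcp [502.8 -90.7 144.2] F [-0.1 -0.3  0. ] w 0.55
jaw angle -135.36 toolx [-0.001 -0.001 -1.   ]
shift tool cm [ 5.32 -0.    0.03]
rotvec tool deg [ 1.04  0.07 -0.  ]
2428 z 112.6 slope [-0.011  0.004] rect ((502.0919494628906, -90.86219787597656), (13.926876068115234, 55.58884048461914), 44.085811614990234) dir 133.7
6310 z 86.9 slope [-0.007  0.008] rect ((502.5809326171875, -91.3602294921875), (66.97415161132812, 65.11483764648438), 42.11174011230469) dir -136.2
```

Emit:
arm_command(moves="1 0 0 3 0 0 0.6;0 0 0 1.5 0 0 0.5;0 0 0 0.5 0 0 0.4;0 0 0 0 0 0 0;0 0 0 0 0 0 0;0 0 0 0 0 0 0;0 0 0 0 0 0 0")

```text
time: 16.08
eef_pos: [502.7, -91.5, 93.5]
tcp_rot: [0.493, 1.568, -1.88]
contact_force: [0.4, -1.1, -5.3]
width: 0.155
```

Run:
```python
from h import *
plan([502.5,-91,91],-156.4)
```

```text
t 16.07 q [-0.411  0.474  1.62  -0.003  1.047  1.964] tcp [502.7 -91.5  93.5] F [ 0.4 -1.1 -5.3] w 0.155
jaw angle -136.01 toolx [-0.001 -0.002 -1.   ]
shift tool cm [ 0.25 -0.05 -0.02]
rotvec tool deg [20.39  0.11 -0.08]
```

Emit:
arm_command(moves="7 0 0 0.15 0 0 0;7 0 0 0.15 0 0 0;7 0 0 0.15 0 0 0")

```text
time: 16.45
eef_pos: [503.9, -92.7, 93.3]
tcp_rot: [1.67, 1.562, -1.074]
contact_force: [-4.3, -2.4, 10.3]
width: 0.205
```

Run:
```python
from h import *
plan([502.5,-91,91],-156.4);print(arm.read_state()["ft_torque"])
p=heights();cv2.imwrite("pics/w8.png",p)
```

```text
t 16.45 q [-0.411  0.474  1.621 -0.007  1.04   2.337] tcp [503.9 -92.7  93.3] F [-4.3 -2.4 10.3] w 0.205
jaw angle -157.22 toolx [ 0.004 -0.008 -1.   ]
shift tool cm [ 0.22 -0.22  0.07]
rotvec tool deg [-0.82 -0.05 -0.52]
[-0.15877371  0.83694393  1.17416661]
{70: 47, 72: 107, 74: 105, 76: 113, 78: 133, 80: 144, 82: 241, 84: 673, 86: 3871, 88: 142, 90: 74, 92: 100, 94: 91, 96: 93, 98: 100, 100: 84, 102: 105, 104: 97, 106: 111, 108: 153, 110: 713, 112: 2450, 114: 50}
```

View pics/w8.png

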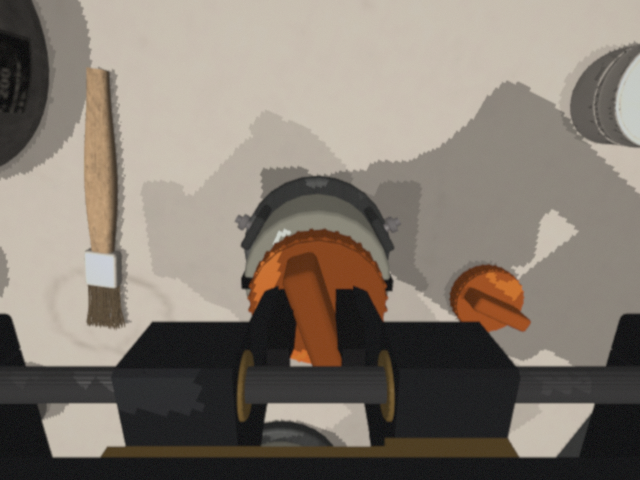

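The bar (318,310) stands skewed about 13° the other way in the jaws, with about 1 Nm on the wrist: the lugs are wedged at this height, because the cap was turned from 47° on without sinking. The pads' grip is too weak to free it. I'll use the open fingers as a wrench on the bar's ends to turn it back to about 47°, then try again.

Emit:
arm_command(moves="0 0 -0.5 0 -0.2 0.1 0.55;0 0 0 0 0 0 0.55;-9 0 0 0 0 0 0.55;-9 0 0 0 0 0 0.55;-9 0 0 0 0 0 0.55;-9 0 0 0 0 0 0.55;-9 0 0 0 0 0 0.55;-9 0 0 0 0 0 0.55;-9 0 0 0 0 0 0.55;-9 0 0 0 0 0 0.55")

```text
time: 17.75
eef_pos: [502.4, -90.3, 93.9]
tcp_rot: [2.44, 1.568, 0.989]
contact_force: [-6.2, -2.6, 4.3]
width: 0.552
```

```bash
cat >> h.py <<'E'
def bar(c=(502,-91)):
    K=arm.calibration("wrist");p,d=arm.camera("wrist")
    hsv=cv2.cvtColor(p,cv2.COLOR_BGR2HSV);v,u=np.nonzero((hsv[...,0]<13)&(hsv[...,1]>150)&(d>0))
    W=world("wrist",u,v,d[v,u],K);W=W[(np.hypot(W[:,0]-c[0],W[:,1]-c[1])<36)]
    T=W[W[:,2]>104];k=np.percentile(T[:,2],80);T=T[abs(T[:,2]-k)<1.5]
    r=W[W[:,2]<95];print("bar top",np.median(T[:,2]).round(2),"roof",np.median(r[r[:,2]>82][:,2]).round(2),"n",len(T),"rect",cv2.minAreaRect(T[:,:2].astype(np.float32)),"dir",np.degrees(np.arctan2(*np.linalg.eigh(np.cov(T[:,:2].T))[1][::-1,1])).round(1))
    return p
E
python3 - <<'E'
from h import *
plan([502.5,-91,93],-62);print(arm.read_state()["ft_torque"])
cv2.imwrite("pics/w9.png",bar())
E
```

```text
t 17.75 q [-0.412  0.472  1.623  0.003  1.047  1.038] tcp [502.4 -90.3  93.9] F [-6.2 -2.6  4.3] w 0.552
jaw angle -83.14 toolx [ 0.002  0.002 -1.   ]
shift tool cm [0.08 0.   0.07]
rotvec tool deg [-21.14  -0.1   -0.13]
[-0.54996855  0.97743003 -1.05639102]
bar top 112.7 roof 86.82 n 3401 rect ((503.2104797363281, -90.2275390625), (14.590324401855469, 54.21757125854492), 38.42231750488281) dir 129.8
```

Wrench contact is made (moment -1.06 Nm, bar at 72°). Continue turning back.

Emit:
arm_command(moves="-7 0 0 0 0 0 0.55;-7 0 0 0 0 0 0.55;-7 0 0 0 0 0 0.55")

```text
time: 18.18
eef_pos: [502.7, -89.9, 93.9]
tcp_rot: [2.017, 1.566, 0.951]
contact_force: [0.4, -0.4, 0.1]
width: 0.548
```

Run:
```python
from h import *
plan([502.5,-91,93],-62);print(arm.read_state()["ft_torque"])
cv2.imwrite("pics/w10.png",bar())
```

```text
t 18.18 q [-0.411  0.472  1.622  0.005  1.046  0.652] tcp [502.7 -89.9  93.9] F [ 0.4 -0.4  0.1] w 0.548
jaw angle -61.1 toolx [ 0.003  0.004 -1.   ]
shift tool cm [ 0.09 -0.08  0.09]
rotvec tool deg [ 0.9  -0.12 -0.25]
[-0.04014393 -0.04692971  0.03502415]
bar top 112.77 roof 86.93 n 3418 rect ((503.37493896484375, -89.39823913574219), (14.11240005493164, 55.14800262451172), 64.3617172241211) dir 154.1
```

The bar is back at 47° with no load left. Next time I'll not hold the cap axially: turn it forward with the open fingers as a loose wrench, so the thread can draw it down. That needs the flipped wrist (joint 6 range), so lift over and come down the other way round.

Emit:
arm_command(moves="1 0 0 -1.5 0 0 0.55;0 0 0 -1.8 0 0 0.55;-9 0 0 0 0 0 0.55;-9 0 0 0 0 0 0.55;-9 0 0 0 0 0 0.55;-9 0 0 0 0 0 0.55;-9 0 0 0 0 0 0.55;-9 0 0 0 0 0 0.55;-9 0 0 0 0 0 0.55;-9 0 0 0 0 0 0.55;-9 0 0 0 0 0 0.55")

```text
time: 19.6
eef_pos: [503.4, -88.4, 127.5]
tcp_rot: [0.701, 1.562, 1.061]
contact_force: [-0.1, 0.8, -0.2]
width: 0.553
```

Run:
```python
from h import *
plan([502.5,-91,93],20)
bar()
```

```text
t 19.6 q [-0.41   0.427  1.58   0.009  1.134 -0.774] tcp [503.4 -88.4 127.5] F [-0.1  0.8 -0.2] w 0.553
jaw angle 20.62 toolx [ 0.004  0.007 -1.   ]
shift tool cm [ 3.45 -0.23 -0.2 ]
rotvec tool deg [ 0.62  0.37 -0.32]
bar top 112.76 roof 86.89 n 2321 rect ((502.2364501953125, -89.40811157226562), (13.084001541137695, 53.986148834228516), 64.74337005615234) dir 155.4
```

Emit:
arm_command(moves="0.6 0.4 -0.3 1.7 -0.2 -0.2 0.55;0 0 0 1.6 0 0 0.55;0 0 0 0 0 0 0.55;7 0 0 0 0 0 0.55;7 0 0 0 0 0 0.55;7 0 0 0 0 0 0.55;7 0 0 0 0 0 0.55")

```text
time: 20.52
eef_pos: [502.9, -90.8, 95.6]
tcp_rot: [-0.469, 1.57, -0.636]
contact_force: [-0.6, -2.2, -9.8]
width: 0.551
```

Run:
```python
from h import *
plan([502.5,-91,93],-30);print(arm.read_state()["ft_torque"])
bar()
```

```text
t 20.52 q [-0.411  0.47   1.619 -0.     1.052 -0.243] tcp [502.9 -90.8  95.6] F [-0.6 -2.2 -9.8] w 0.551
jaw angle -9.57 toolx [ 0.001 -0.    -1.   ]
shift tool cm [ 0.26 -0.02 -0.04]
rotvec tool deg [2.043e+01 5.000e-02 1.000e-02]
[-0.39583437 -0.05693525  1.00698095]
bar top 112.73 roof 86.88 n 3340 rect ((502.4959716796875, -89.66939544677734), (13.895173072814941, 53.8507080078125), 46.235389709472656) dir 137.0
```

The bar is at 64.5° with 1 Nm and still no sinking, so something holds the cap up. I'll look from the side before trying anything else.

Run:
```python
from h import *
p,d=arm.camera("scene")
K=arm.calibration("scene");c=np.array(K["R"])@[502,-91,80]+K["t"];u=int(c[0]/c[2]*K["fx"]+K["cx"]);v=int(c[1]/c[2]*K["fy"]+K["cy"]);print(u,v)
c=p[max(v-55,0):v+55,max(u-70,0):u+70];cv2.imwrite("pics/s2.png",cv2.convertScaleAbs(cv2.resize(c,None,fx=5.4,fy=5.4,interpolation=cv2.INTER_CUBIC),alpha=1.3))
p,d=arm.camera("top")
v,u=np.mgrid[230:300,430:460];W=world("top",u.ravel(),v.ravel(),d[230:300,430:460].ravel());
A=np.c_[W[:,:2]-W[:,:2].mean(0),np.ones(len(W))];print("table slope",np.linalg.lstsq(A,W[:,2],rcond=None)[0])
```

```text
357 209
table slope [  1.06875032   3.60671178 292.00066367]
```

View pics/s2.png

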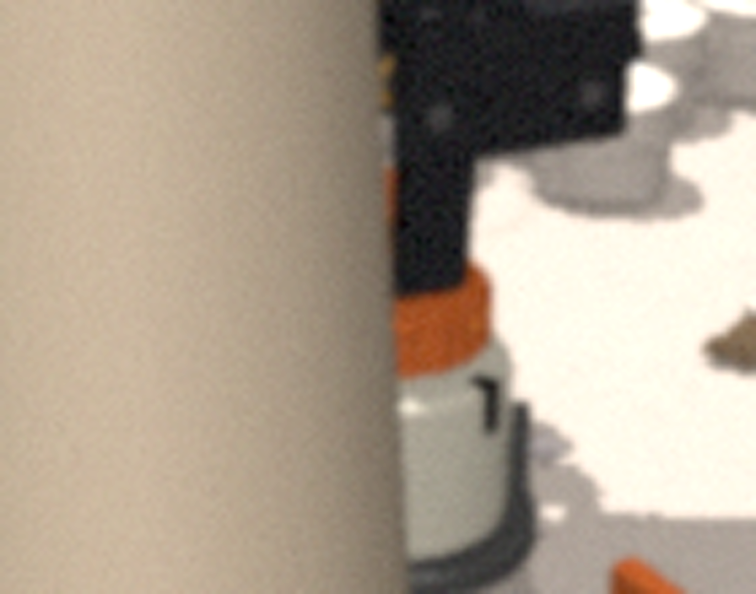

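No foreign object shows: the cap (440,330) sits evenly above the white shoulder. My best reading is that the lugs catch under the next part of the thread unless the cap is pressed down before it is turned. So: wrench back to about 46°, grip square, then go forward in small turns with steady down-pressure.

Emit:
arm_command(moves="-10 0 0 0 0 0 0.55;-10 0 0 0 0 0 0.55;-10 0 0 0 0 0 0.55;-10 0 0 0 0 0 0.55;-10 0 0 0 0 0 0.55;-10 0 0 0 0 0 0.55;-10 0 0 0 0 0 0.55;-10 0 0 0 0 0 0.55;-10 0 0 0 0 0 0.55;-10 0 0 0 0 0 0.55;-10 0 0 0 0 0 0.55;-10 0 0 0 0 0 0.55")

```text
time: 22.18
eef_pos: [510.0, -90.8, 104.6]
tcp_rot: [-2.054, 1.547, -0.037]
contact_force: [12.0, 12.2, -7.5]
width: 0.55
```

Run:
```python
from h import *
plan([502.5,-91,93],120);print(arm.read_state()["ft_torque"])
bar()
```

```text
t 22.18 q [-0.409  0.46   1.604  0.01   1.056 -2.431] tcp [510.  -90.8 104.6] F [12.  12.2 -7.5] w 0.55
jaw angle 115.55 toolx [ 0.023 -0.001 -1.   ]
shift tool cm [1.14 0.71 0.31]
rotvec tool deg [-4.44 -0.67  1.16]
[ 1.92085396 -2.04490218 -0.85123909]
bar top 112.95 roof 86.6 n 3094 rect ((501.3511047363281, -90.92610168457031), (13.662851333618164, 54.5516357421875), 45.0389289855957) dir 134.7
```

Emit:
arm_command(moves="9 -0.6 1.1 0 0.6 0.3 0.55;0 0 0 1 0 0 0.55;-9 0 0 0 0 0 0.55;-9 0 0 0 0 0 0.55;-9 0 0 0 0 0 0.55")

```text
time: 22.85
eef_pos: [512.6, -87.6, 98.2]
tcp_rot: [-2.082, 1.543, 0.27]
contact_force: [10.6, 24.3, 4.8]
width: 0.549
```

Run:
```python
from h import *
plan([502.5,-91,93],120);print(arm.read_state()["ft_torque"])
bar()
```

```text
t 22.85 q [-0.406  0.471  1.608  0.02   1.041 -2.768] tcp [512.6 -87.6  98.2] F [10.6 24.3  4.8] w 0.549
jaw angle 134.75 toolx [ 0.027  0.007 -1.   ]
shift tool cm [0.49 0.96 0.47]
rotvec tool deg [14.76 -0.6   1.49]
[ 3.95129663 -1.74475903 -0.68603786]
bar top 113.39 roof 86.51 n 3398 rect ((500.2088317871094, -93.4333267211914), (13.715977668762207, 54.44587707519531), 53.38166046142578) dir 144.8
```

Emit:
arm_command(moves="9 0 0 0 0 0 0.55;5 -0.6 1.5 0 0.9 0.4 0.55;10 0 0 0 0 0 0.55;10 0 0 0 0 0 0.55;10 0 0 0 0 0 0.55;10 0 0 0 0 0 0.55;10 0 0 0 0 0 0.55;10 0 0 0 0 0 0.55")

```text
time: 23.9
eef_pos: [509.0, -91.0, 101.7]
tcp_rot: [-1.262, 1.554, -0.219]
contact_force: [0.0, -0.4, 0.9]
width: 0.55
```

Run:
```python
from h import *
bar();plan([502.3,-91,93],55)
```

```text
bar top 112.78 roof 86.86 n 3160 rect ((501.52496337890625, -90.1673583984375), (13.156826972961426, 54.300926208496094), 55.38998031616211) dir 144.8
t 23.95 q [-0.408  0.465  1.606  0.004  1.054 -1.446] tcp [509.  -91.  101.8] F [-1.   0.3  0.2] w 0.547
jaw angle 59.37 toolx [ 0.017 -0.004 -1.   ]
shift tool cm [ 0.86  0.59 -0.34]
rotvec tool deg [4.37 0.34 0.91]
```

Emit:
arm_command(moves="4.4 0.3 0.9 0.3 0.6 -0.3 0.55;0 0 0 0.6 0.1 0 0.55;0 0 0 0 0 0 0;0 0 0 0 0 0 0;0 0 0 0 0 0 0;0 0 0 0 0 0 0;-6 0 0 0 0 0 0;-6 0 0 0 0 0 0")

```text
time: 24.95
eef_pos: [502.0, -90.1, 92.8]
tcp_rot: [-1.252, 1.569, -0.063]
contact_force: [-0.1, -1.2, 1.1]
width: 0.159
```

Run:
```python
from h import *
plan([502.3,-91,91],65);print(arm.read_state()["ft_torque"])
bar()
```

```text
t 24.95 q [-4.110e-01  4.720e-01  1.626e+00  1.000e-03  1.042e+00 -1.600e+00] tcp [502.  -90.1  92.8] F [-0.1 -1.2  1.1] w 0.159
jaw angle 68.12 toolx [ 0.002 -0.    -1.   ]
shift tool cm [ 0.18 -0.06 -0.07]
rotvec tool deg [3.12 0.04 0.11]
[-0.16662405 -0.14696677 -0.02872902]
bar top 112.83 roof 86.92 n 2959 rect ((497.06365966796875, -88.3249740600586), (37.91060256958008, 39.44829559326172), 24.966188430786133) dir 157.6
```

Free again at about 44° (no moment, plumb, square grip). Forward gently, with down-pressure leading.

Emit:
arm_command(moves="3 0 0 0.2 0 0 0;4 0 0 0.2 0 0 0;4 0 0 0.2 0 0 0;4 0 0 0.2 0 0 0")

```text
time: 25.5
eef_pos: [503.3, -91.2, 92.6]
tcp_rot: [-1.463, 1.56, -0.542]
contact_force: [-8.7, 1.7, 22.7]
width: 0.157
```

Run:
```python
from h import *
plan([502.3,-91,91],25);print(arm.read_state()["ft_torque"])
bar()
```

```text
t 25.5 q [-0.41   0.472  1.627 -0.002  1.031 -1.33 ] tcp [503.3 -91.2  92.6] F [-8.7  1.7 22.7] w 0.157
jaw angle 52.76 toolx [ 0.01  -0.006 -1.   ]
shift tool cm [ 0.16  0.09 -0.05]
rotvec tool deg [27.76  0.22  0.61]
[0.18806934 1.30670343 0.28451901]
bar top 112.73 roof 86.79 n 2945 rect ((499.6092224121094, -88.1123046875), (39.99260711669922, 38.684791564941406), 6.509852886199951) dir 143.3
```

Pressing makes a large tipping moment (1.3 Nm at 23 N) because the tool drifts out of plumb, and that jams the plug in the neck. Relieve and straighten it, then press with the tilt corrected in each row while wiggling.

Emit:
arm_command(moves="0 0.2 0.9 -0.1 0.1 0 0;-4 0.1 0.4 0.05 0 0 0;4 0.1 0.5 0.12 0.05 0 0;-4 0.1 0.5 0.12 0.05 0 0;4 0.1 0.5 0.12 0.05 0 0")

```text
time: 26.18
eef_pos: [503.2, -91.0, 92.8]
tcp_rot: [1.887, 1.538, 2.8]
contact_force: [-5.9, -1.1, 11.2]
width: 0.159
```

Run:
```python
from h import *
plan([502.3,-91,91],25);print(arm.read_state()["ft_torque"])
bar()
```

```text
t 26.18 q [-0.41   0.487  1.598 -0.003  1.09  -1.322] tcp [503.2 -91.   92.8] F [-5.9 -1.1 11.2] w 0.159
jaw angle 52.34 toolx [-0.031  0.011 -0.999]
shift tool cm [ 0.18  0.06 -0.05]
rotvec tool deg [27.33 -1.01 -1.63]
[-0.23015564  0.41068542  0.385005  ]
bar top 112.96 roof 87.15 n 2944 rect ((499.8212585449219, -87.93551635742188), (39.5499267578125, 37.55854797363281), 6.440721035003662) dir 143.2
```

Emit:
arm_command(moves="-3 -1 -1.6 -0.1 0 0 0;0 0 0 0 0 0 0.35;0 0 0 0 0 0 0.35;0 0 0 -2.5 0 0 0.3;0 0 0 -0.3 0 0 0;0 0 0 0 0 0 0")

```text
time: 26.98
eef_pos: [503.0, -91.1, 121.1]
tcp_rot: [0.842, 1.56, 1.798]
contact_force: [-0.0, 0.6, -0.1]
width: 0.096
```

Run:
```python
from h import *
plan([502.3,-91,114],56)
bar()
```

```text
t 26.98 q [-0.415  0.438  1.583  0.01   1.127 -1.375] tcp [503.  -91.1 121.1] F [-0.   0.6 -0.1] w 0.096
jaw angle 54.78 toolx [-0.002  0.01  -1.   ]
shift tool cm [ 0.71  0.06 -0.04]
rotvec tool deg [-1.22  0.41 -0.45]
bar top 112.85 roof 86.86 n 2087 rect ((502.29742431640625, -90.06294250488281), (12.665448188781738, 54.169456481933594), 55.41630172729492) dir 144.7
```

Bar at 56.8°, unloaded. Press its top on the axis.

Emit:
arm_command(moves="0 0.4 -0.4 0.6 0.05 0 0;0 0 0 0.35 0.05 0 0;0 0 0 0.25 0.05 0 0;0 0 0 0.25 0.05 0 0")

```text
time: 27.52
eef_pos: [502.8, -90.7, 113.3]
tcp_rot: [-1.618, 1.561, -0.661]
contact_force: [-9.2, 1.9, 31.2]
width: 0.008
```

Run:
```python
from h import *
plan([502.3,-91,114],56);print(arm.read_state()["ft_torque"])
bar()
```

```text
t 27.52 q [-0.409  0.443  1.603 -0.003  1.086 -1.365] tcp [502.8 -90.7 113.3] F [-9.2  1.9 31.2] w 0.008
jaw angle 54.82 toolx [ 0.008 -0.006 -1.   ]
shift tool cm [-0.07  0.02 -0.06]
rotvec tool deg [-1.18 -0.03  0.56]
[ 0.36110309  1.42667298 -0.02870941]
bar top 112.9 roof 86.88 n 984 rect ((502.978759765625, -87.3927993774414), (19.243392944335938, 51.820369720458984), 69.4330062866211) dir 144.9
```

Emit:
arm_command(moves="0 0 0.5 -0.8 0.05 0 0.4;0 0 0 0 0 0 0.4;0 0 0 0 0 0 0.4;0 0 0 1.5 0 0 0.4;0 0 0 1.2 0 0 0.3;0 0 0 0.2 0 0 0;0 0 0 0 0 0 0;0 0 0 0 0 0 0;0 0 0 0 0 0 0")

```text
time: 28.7
eef_pos: [501.3, -89.7, 88.8]
tcp_rot: [2.218, 1.568, -3.108]
contact_force: [-0.5, 0.4, -2.1]
width: 0.159
```

Run:
```python
from h import *
plan([502.3,-91,91],56)
```

```text
t 28.7 q [-0.409  0.479  1.629 -0.002  1.037 -1.365] tcp [501.3 -89.7  88.8] F [-0.5  0.4 -2.1] w 0.159
jaw angle 54.83 toolx [-0.003 -0.    -1.   ]
shift tool cm [-0.22 -0.15 -0.05]
rotvec tool deg [-1.18 -0.11 -0.14]
```

Emit:
arm_command(moves="8 0 0.2 0.25 0 0 0;8 0 0.2 0.25 0 0 0;8 0 0.2 0.25 0 0 0;8 0 0.2 0.25 0 0 0")

```text
time: 29.2
eef_pos: [502.9, -91.2, 88.0]
tcp_rot: [2.059, 1.567, 2.448]
contact_force: [-6.0, 3.6, 21.8]
width: 0.182
```

Run:
```python
from h import *
plan([502.3,-91,91],24);print(arm.read_state()["ft_torque"])
bar()
```

```text
t 29.2 q [-4.120e-01  4.830e-01  1.624e+00  1.000e-03  1.038e+00 -8.010e-01] tcp [502.9 -91.2  88. ] F [-6.   3.6 21.8] w 0.182
jaw angle 22.28 toolx [-0.003  0.002 -1.   ]
shift tool cm [-0.3   0.04 -0.05]
rotvec tool deg [-1.72 -0.09 -0.18]
[0.50919666 0.80966102 0.33876497]
bar top 112.62 roof 86.65 n 2896 rect ((499.83447265625, -85.29276275634766), (35.06360626220703, 39.52839660644531), 74.8946533203125) dir 123.8
```

Emit:
arm_command(moves="8 0 0.2 0.35 0 0 0;6 0 0.2 0.35 0 0 0;-9 0 0.2 0.35 0 0 0;-9 0 0.2 0.35 0 0 0;9 0 0.2 0.35 0 0 0;9 0 0.2 0.35 0 0 0")

```text
time: 30.0
eef_pos: [504.3, -93.9, 87.2]
tcp_rot: [0.481, 1.562, 0.628]
contact_force: [-9.2, -3.9, 30.2]
width: 0.204
```

Run:
```python
from h import *
plan([502.3,-91,91],24);print(arm.read_state()["ft_torque"])
bar()
```

```text
t 30.0 q [-0.419  0.483  1.627  0.009  1.027 -0.57 ] tcp [504.3 -93.9  87.2] F [-9.2 -3.9 30.2] w 0.204
jaw angle 8.39 toolx [ 0.007  0.005 -1.   ]
shift tool cm [-0.38  0.32 -0.15]
rotvec tool deg [-15.61   0.49  -0.17]
[-0.81688193  1.50450722  1.42696068]
bar top 112.55 roof 86.65 n 3196 rect ((501.707275390625, -86.49103546142578), (33.85240936279297, 42.77861785888672), 63.412689208984375) dir 117.8
```

About 5 s left. One firmer push at the stop, then let go.

Emit:
arm_command(moves="-6 0.4 0 0.5 0.1 0 0;4 0.3 0 0.6 0.1 0 0;-4 0.3 0 0.6 0.1 0 0")

```text
time: 30.42
eef_pos: [504.6, -94.1, 87.1]
tcp_rot: [-1.686, 1.558, -1.434]
contact_force: [-22.7, 2.4, 60.1]
width: 0.191
```

Run:
```python
from h import *
plan([502.3,-91,91],24);print(arm.read_state()["ft_torque"])
bar()
```

```text
t 30.43 q [-0.41   0.485  1.624 -0.013  1.026 -0.656] tcp [504.6 -94.1  87.1] F [-22.7   2.4  60.1] w 0.191
jaw angle 14.46 toolx [ 0.002 -0.012 -1.   ]
shift tool cm [-0.39  0.35 -0.15]
rotvec tool deg [-9.54 -0.14  0.71]
[ 0.35440339  3.59100275 -0.15810945]
bar top 112.57 roof 86.62 n 3146 rect ((501.6229553222656, -86.21224975585938), (34.48938751220703, 41.86588668823242), 66.28748321533203) dir 117.6
```

No movement even at 60 N. Let go cleanly and measure.

Emit:
arm_command(moves="0 0 0 -0.2 0 0 0;0 0 0 0 0 0 0.6;0 0 0 0 0 0 0.6;0 0 0 0 0 0 0.6;0 0 0 -4 0 0 0.7;0 0 0 -5 0 0 0.8;0 0 0 0 0 0 0.8")

```text
time: 31.35
eef_pos: [504.2, -93.0, 181.8]
tcp_rot: [-1.675, 1.557, -1.418]
contact_force: [-0.2, 0.7, -1.1]
width: 0.797
```

Run:
```python
from h import *
plan([502.3,-91,91],24)
look("pics/wend.png")
p,d=arm.camera("top")
v,u=np.mgrid[177:267,212:302];v=v.ravel();u=u.ravel();W=world("top",u,v,d[v,u]);print("blue roof/top",np.median(W[(W[:,2]>80)&(W[:,2]<90),2]),np.median(W[W[:,2]>105,2]))
```

```text
t 31.35 q [-0.408  0.365  1.498 -0.012  1.271 -0.661] tcp [504.2 -93.  181.8] F [-0.2  0.7 -1.1] w 0.797
jaw angle 14.71 toolx [ 0.002 -0.013 -1.   ]
shift tool cm [ 9.08  0.37 -0.12]
rotvec tool deg [-9.28 -0.14  0.76]
1778 z 112.5 slope [-0.008 -0.016] rect ((502.88616943359375, -90.8997573852539), (14.102679252624512, 55.35383224487305), 26.914289474487305) dir 117.0
4717 z 86.8 slope [ 0.005 -0.01 ] rect ((502.9986572265625, -90.68821716308594), (66.98056030273438, 65.50479888916016), 22.008342742919922) dir -154.0
blue roof/top 84.62035593033207 110.44325927206296
```

```bash
python3 -c "
from h import *
print(arm.close_job())"
```

```text
the job is handed in; nothing more can be done
None
```

I handed the job in at about 31.4 s, but **the cap is not fully home, so I expect the job to count as failed.**

**What worked:** I gripped the large orange cap and turned it about 45° counter-clockwise until its bar lined up with the marks. It dropped 8 mm there (bar top about 124 to 116 mm). I then screwed it clockwise, and it sank another 3 mm by about 47° past the marks.

**What failed:** the cap would not sink the last 2 mm.
- **Second forward turn:** it turned to about 82° without going down, and I only noticed after that turn was done. From then on it was stiff in both directions, at about 1 Nm.
- **Attempts to free it:** I straightened the tool, regripped, levered the cap back with open fingers, pressed on the bar's top, and wiggled it under pressure. None of these moved it.
- **Cause:** I did not find it. A jammed lug or plug is my guess.

**Last checks:**

| | Orange cap | Blue cap (home) |
|---|---|---|
| Bar top | 112.5 mm | 110.4 mm |
| Roof | 86.8 mm | 84.6 mm |

- **Position:** the orange bar stands about 84.5° past the marks, near the 88° stop. It is about 2 mm too high, both against the blue cap and against its own 11 mm total drop (13 mm needed).
- **Robot:** the gripper was open and about 70 mm above the bar, touching nothing. I never reached for the blue jar.
- **Force:** the highest wrist force I read was about 64 N, in the last push. That is below the 120 N limit. The fingertips may have been pressing on the cap's roof during that push; if that counts as the gripper's body, it went over the 40 N limit.

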